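# Put the printing tools back on their shadow boards

### The arm

A 6-joint arm with a two-finger parallel gripper is mounted at the origin on the work surface. World frame = base frame: x ahead of the robot, y to its left, z up, the work surface at z = 0. Lengths are in mm, angles in rad, forces in N, time in s.
With the tool pointing down it reaches from about 275 to 750 mm from the base axis. Payload 10.2 kg.
Tool frame: the origin (TCP) lies midway between the tips of the shut fingers; the grasp point (between the pads) lies 19 mm behind it; z points along the fingers, y is the line along which they close (so a half turn about z gives the same grasp; the last joint's range is limited). The gripper opens to 85 mm and grips with 20 to 120 N. Pads are 22 mm wide; open, the fingers measure 114 mm over their backs; the gripper's body (76 mm by 85 mm) begins 54 mm behind the grasp point. The pads swing forward as they close: fully open they stand 13 mm farther back than shut.
Start: joints at [1.043, 0.313, 1.498, -0, 1.331, -0.223], TCP at [157.567, 500.803, 231.294] pointing down, gripper open.
Joint ranges: [-2.94, 2.94], [-0.97, 2.17], [0.19, 2.56], [-1.23, 4.37], [0.02, 3.11], [-2.88, 2.88]. Speed limits (rad/s): [2.39, 2.39, 3.01, 3.14, 3.14, 3.14].

### API

Orientations are given as a unit quaternion [w, x, y, z].
In Python, from rig import ctrl gives the robot as it stands.
- The arm moves only by the tool send_rows, never from a script. Its argument "targets" is a list of rows, each an object with "offset": the shift along the world's x, y, z in cm, a list of three; "spin": the turn about the world's z in rad. A call has 1 to 8 rows; each row is the pose to reach, as a shift and turn from the pose commanded when the call began; what a row does not reach only later rows make up. A row lasts 1/12 s, in which the tool goes at most 41.7 mm and 7.16 degrees, less where a joint would pass 70% of its speed; a pose out of reach is approached as far as the arm can. A call with a gripper value outside its range is refused whole. "grip" is the opening, from 0 (shut) to 1 (fully open), set as the call begins (left out, the last holds). The fingers move at their own pace and stop on an object; "squeeze" is the grip in N (left out, the last holds). Time passes only in rows, so rows that repeat a pose let the fingers close. It gives the time, the measured TCP pose, the force, the opening and the grip force at its end, in the units of the state.
- ctrl.sense(): the state, without advancing time (a new reading comes with each control period).
- ctrl.capture(name): name is "side" or "top" or "wrist"; returns (picture, depth): 384x512x3 uint8, red, green, blue; 384x512 float32, mm along the optical axis (not along the pixel's ray), 0 where there is no reading.
- ctrl.calibration(name): a dict with "fx", "fy", "cx", "cy" (pixels), "view" (4x4, takes a point from world to camera coordinates); the wrist camera has in their place "mount" (4x4, takes a point from camera to tool coordinates, whose origin is the TCP and whose axes are the flange's). Camera axes: x right, y down, z forward; pixel columns grow to the right and rows downward; lengths in mm; the calibration is good to about 2 mm. A picture is of the moment at which its call begins: read the wrist's pose just before it. calibration takes no time and is no camera call.
- ctrl.finish_job(): hands the job in; it is judged then, once.
Trained networks look in the newest picture that a camera, given by its name, has taken for a name from the list of things; names that differ only in an ending like _2 or _b are one class to them, and where a whole thing is asked for, a point or a joint stands for the part that bears it (a point fixed in the world has none). Each returns a list of dicts, best first, with "conf" (0 to 1); they miss things now and then, are a little off and sometimes report something else, mostly with a low value. They report only what shows in the picture. A call takes as long as a camera call. They do not tell look-alikes from the thing itself.
- ctrl.search_frame(camera, query): "box" ([left, top, right, bottom] in pixels, round what is visible of it).
- ctrl.place_of(camera, query): "uv" ([column, row] in pixels: a listed point, or the origin of a listed thing).
The state is a dict: "time_s": time; "joints": joint angles; "dq": joint speeds; "tau": joint torques, N m; "eef_pos": TCP position; "ee_rot": TCP orientation; "force": force on the tool from outside, world axes, zero at the start; "wrist_torque": the same for the moment, N m; "grip_width": opening from 0.0 (shut) to 1.0 (fully open); "grip_force": force on a finger pad.
Only numpy, scipy, OpenCV 4.12 (cv2) and the standard library are available. Lean on these libraries where they do the work, as an engineer would, in place of code of your own. Each camera call takes 0.05 s, during which the arm holds its last target. There are 200 camera calls.

### The job

Tidy the printmaking bench: lay each of the four tools (wide brayer, narrow brayer, baren and ink knife) flat on the white shadow board painted with its own silhouette, covering the silhouette and pointing the same way, handle over handle (the round baren may be turned any way). Set the tools down, do not drop them, and leave the ink jar standing where it is.

Things in the scene. Friction and masses are not known exactly. Their poses are not given: they have to be found in the camera images.
- wide_brayer_mid (a point): Ink brayer lying flat, 160 mm long, 32 high, 170 g: black roller 75 mm wide, 32 mm thick (fixed), in a steel yoke; black neck block, pale wooden handle. Point: mid-length, 16 mm above its support, in the neck block (20 mm wide along y, 24 high, x -18 to +34 mm): grip here, closing along y. x from handle to roller, z up. Roller axis at x +58 mm, handle end at x -85.
- narrow_brayer_mid (a point): Ink brayer lying flat, 160 mm long, 32 high, 120 g: black roller 34 mm wide, 32 mm thick (fixed), in a steel yoke; black neck block, pale wooden handle. Point: mid-length, 16 mm above its support, in the neck block (20 mm wide along y, 24 high, x -18 to +34 mm): grip here, closing along y. x from handle to roller, z up. Roller axis at x +58 mm, handle end at x -85.
- baren_mid (a point): Baren (rubbing disc) lying face down, 150 g: black disc, diameter 92 mm, 10 mm thick, with a pale wooden bridge handle across its top: bar 68 mm long (x), 18 wide (y), 26 to 38 mm above the underside, on a foot at each end. Point: on the disc's axis, 20 mm above the underside; z up. Grip the middle of the bar from above, closing along y.
- ink_knife_mid (a point): Ink knife lying flat, 180 mm long, 100 g: brown wooden handle 26 mm wide (y), 18 high; brass collar; steel blade 14 mm wide, 3 thick, round tip, held 8 mm above the support. Point: in the handle near the balance, 9 mm above the support; handle x -64 to +28 mm, blade tip x +114. x from handle to blade, z up. Grip here, closing along y.
- wide_board_mark (a point): White shadow board fixed flat on the bench, 190 x 112 x 6 mm, with a dark full-size silhouette of the wide brayer. Point: on its top face (6 mm above the bench), middle of the drawn roller (75 mm wide). z up, x from drawn handle to drawn roller. Tool in place: rollers coincide, its point at x -58 mm, y 0 from here (5 mm off the board's centre).
- narrow_board_mark (a point): White shadow board fixed flat on the bench, 190 x 112 x 6 mm, with a dark full-size silhouette of the narrow brayer. Point: on its top face (6 mm above the bench), middle of the drawn roller (34 mm wide). z up, x from drawn handle to drawn roller. Tool in place: rollers coincide, its point at x -58 mm, y 0 from here (5 mm off the board's centre).
- baren_board_mark (a point): White shadow board fixed flat on the bench, 190 x 112 x 6 mm, with a dark full-size silhouette of the baren (92 mm disc). Point: on its top face (6 mm above the bench), centre of the drawn disc and of the board. z up, x from one end to the other. The baren belongs with its axis here, turned any way.
- knife_board_mark (a point): White shadow board fixed flat on the bench, 190 x 112 x 6 mm, with a dark full-size silhouette of the ink knife. Point: on its top face (6 mm above the bench), middle of the drawn blade (the thinner half). z up, x from drawn handle to drawn blade. Tool in place: blades coincide, its point at x -72 mm, y 0 from here (26 mm off the board's centre).
- ink_jar_mid (a point): Closed amber glass ink jar with a black cap, 54 mm in diameter, 62 mm high, standing between tools and boards; not to be knocked over or pushed away. Point: on its axis at mid-height.
There are look-alikes about, which are no part of the job. There is more than one size of the part that bears wide_brayer_mid; the job needs the smaller.

How it is judged:
By the outcome, as a careful person would: the job done as asked, in the order asked, and still so for the second after the job is handed in, with the robot touching nothing.
It also fails if it takes over 120 s, if anything falls off the work surface, if the arm or the gripper's body presses on something with over 40 N, if the wrist force passes 120 N, or if a joint passes its speed limit or range.

## Working session

There is one attempt and no reset: what is moved stays moved. The work goes in short steps, Python scripts to look and compute and a tool call to move; the robot and the scene stay as the last step left them, time stands still between calls to the robot, and variables do not carry over. Pictures are saved under pics/ and viewed, at most 14 in all, crops included, and the job is handed in when it is done.

Besides the shell and the picture viewer there is one more tool, called after "Call:" as name(argument=value, ...) on one line, values as JSON. send_rows: Moves the arm, as the interface text tells. Its arguments: {"type":"object","properties":{"targets":{"type":"array"},"grip":{"type":"number"},"squeeze":{"type":"number"}},"required":["targets"]}

```bash
mkdir -p pics; cat > h.py <<'E'
import numpy as np, cv2
from rig import ctrl
def px2w(cam,uv,d=None,z=None):
    c=ctrl.calibration(cam); u,v=uv
    r=np.array([(u-c['cx'])/c['fx'],(v-c['cy'])/c['fy'],1.])
    V=np.array(c['view']); R=V[:3,:3]; t=V[:3,3]
    o=-R.T@t; w=R.T@r
    s=d if d is not None else (z-o[2])/w[2]
    return o+s*w
def save(name,im): cv2.imwrite('pics/'+name+'.png',im[:,:,::-1])
E
python3 - <<'E'
from h import *
for cam in ['top','side']:
    p,d=ctrl.capture(cam); save(cam+'0',p); np.savez(cam+'0.npz',p=p,d=d)
    for q in ['wide_brayer_mid','narrow_brayer_mid','baren_mid','ink_knife_mid','wide_board_mark','narrow_board_mark','baren_board_mark','knife_board_mark','ink_jar_mid']:
        for r in ctrl.place_of(cam,q):
            u,v=r['uv']; dd=d[int(v),int(u)]
            print(cam,q,round(r['conf'],2),np.round(r['uv']),np.round(px2w(cam,r['uv'],d=dd)))
s=ctrl.sense();print(s['time_s'],s['eef_pos'],s['ee_rot'],ctrl.calibration('wrist'))
E
```

```text
top wide_brayer_mid 0.65 [371. 181.] [ 448. -350.   26.]
top wide_brayer_mid 0.63 [384. 250.] [ 244. -335.   41.]
top narrow_brayer_mid 0.81 [363. 136.] [ 591. -359.   25.]
top baren_mid 0.92 [300. 192.] [ 445. -137.   34.]
top ink_knife_mid 0.73 [298. 153.] [ 569. -158.   16.]
top wide_board_mark 0.57 [111. 178.] [578. 410.   5.]
top wide_board_mark 0.56 [358. 136.] [ 589. -344.   25.]
top narrow_board_mark 0.8 [156. 216.] [444. 285.   5.]
top baren_board_mark 0.8 [204. 169.] [566. 129.   4.]
top knife_board_mark 0.82 [222. 204.] [450.  91.   6.]
top ink_jar_mid 0.9 [250. 179.] [496.  -0.  63.]
side wide_brayer_mid 0.79 [340. 316.] [ 462. -350.   28.]
side wide_brayer_mid 0.6 [248. 356.] [ 239. -342.   37.]
side wide_brayer_mid 0.33 [333. 232.] [ 575. -149.   17.]
side narrow_brayer_mid 0.71 [290. 248.] [ 443. -154.   39.]
side narrow_brayer_mid 0.62 [242. 111.] [575. 416.   9.]
side narrow_brayer_mid 0.59 [394. 300.] [ 591. -372.   29.]
side baren_mid 0.89 [289. 248.] [ 441. -153.   39.]
side ink_knife_mid 0.91 [333. 236.] [ 568. -159.   17.]
side wide_board_mark 0.62 [245. 110.] [584. 416.   8.]
side narrow_board_mark 0.92 [223. 147.] [444. 280.   8.]
side baren_board_mark 0.85 [284. 166.] [581. 129.   4.]
side knife_board_mark 0.6 [247. 186.] [444.  97.   9.]
side ink_jar_mid 0.87 [290. 202.] [513. -29.  42.]
1.0 [157.57268972 500.8014662  231.2873799 ] [-8.73425443e-06  1.51795999e-01  9.88411845e-01 -1.25084766e-05] {'fx': 316.0146987291795, 'fy': 316.0146987291795, 'cx': 253.30053680534263, 'cy': 187.7808522653405, 'mount': array([[ 2.31617832e-04, -9.50403559e-01, -3.11019328e-01,
         8.03792599e+01],
       [ 9.99999702e-01, -8.92526882e-06,  7.71978938e-04,
         3.47928385e-01],
       [-7.36467461e-04, -3.11019414e-01,  9.50403273e-01,
        -1.43164485e+02],
       [ 0.00000000e+00,  0.00000000e+00,  0.00000000e+00,
         1.00000000e+00]])}
```

```bash
python3 - <<'E'
import cv2
im=cv2.imread('pics/top0.png')
a=im[120:290,60:440]; cv2.imwrite('pics/top0b.png',cv2.resize(a,None,fx=2.1,fy=2.1,interpolation=cv2.INTER_CUBIC))
E
```

```text
(no output)
```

View pics/top0b.png

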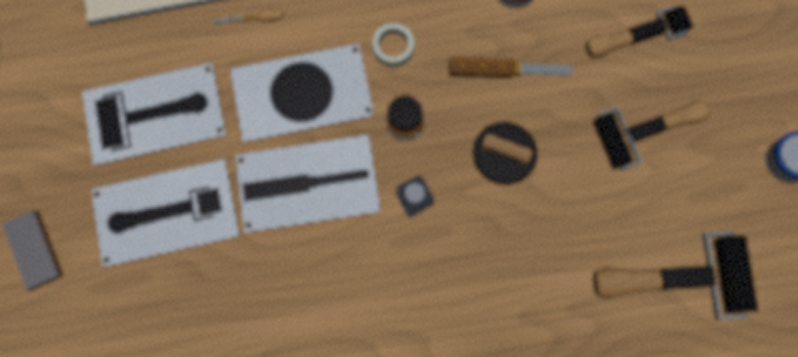

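View pics/side0.png

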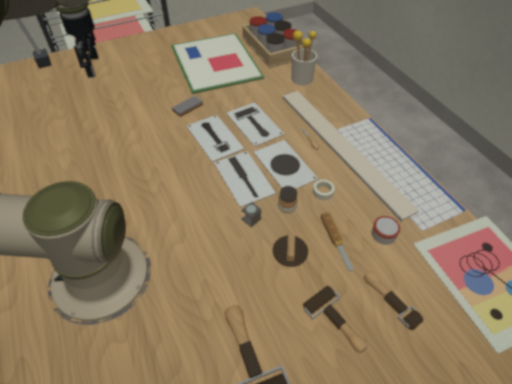

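Call:
send_rows(targets=[{"offset": [3, -2.7, 0], "spin": 0.05}, {"offset": [5.5, -5, 0], "spin": 0.1}, {"offset": [8, -7.3, 0], "spin": 0.15}, {"offset": [10.5, -9.5, 0], "spin": 0.2}, {"offset": [13, -11.8, 0], "spin": 0.25}, {"offset": [15.5, -14, 0], "spin": 0.3}, {"offset": [18, -16.3, 0], "spin": 0.3}, {"offset": [20, -18, 0], "spin": 0.3}])

```text
time_s: 1.67
eef_pos: [359.1, 319.1, 231.4]
ee_rot: [0.0, 0.003, 1.0, -0.0]
force: [0.1, 0.1, 0.2]
grip_width: 1.001
grip_force: 0.0
```

Call:
send_rows(targets=[{"offset": [3, -3, 0], "spin": 0}, {"offset": [6, -6, 0], "spin": 0}, {"offset": [8, -8, 0], "spin": 0}, {"offset": [10, -9, 0], "spin": 0}, {"offset": [10, -9, 0], "spin": 0}, {"offset": [10, -9, 0], "spin": 0}, {"offset": [10, -9, 0], "spin": 0}])

```text
time_s: 2.25
eef_pos: [457.0, 231.2, 231.2]
ee_rot: [-0.0, 0.002, 1.0, 0.0]
force: [-0.8, 0.1, -0.5]
grip_width: 1.001
grip_force: 0.0
```

```bash
cat >> h.py <<'E'
from scipy.spatial.transform import Rotation as Ro
def snap(name):
    s=ctrl.sense(); p,d=ctrl.capture('wrist'); save(name,p)
    w,x,y,z=s['ee_rot']; T=np.eye(4); T[:3,:3]=Ro.from_quat([x,y,z,w]).as_matrix(); T[:3,3]=s['eef_pos']
    c=ctrl.calibration('wrist'); T=T@np.array(c['mount'])
    np.savez(name+'.npz',p=p,d=d,T=T,K=[c['fx'],c['fy'],c['cx'],c['cy']]); return p,d,T
def w2w(f,uv,z=None):
    """wrist pixels (N,2) -> world, at height z or with depth"""
    D=np.load(f+'.npz');fx,fy,cx,cy=D['K'];T=D['T'];uv=np.atleast_2d(uv)
    r=np.c_[(uv[:,0]-cx)/fx,(uv[:,1]-cy)/fy,np.ones(len(uv))]; w=r@T[:3,:3].T
    if z is None: s=D['d'][uv[:,1].astype(int),uv[:,0].astype(int)]
    else: s=(z-T[2,3])/w[:,2]
    return T[:3,3]+w*s[:,None]
E
python3 - <<'E'
from h import *
print(ctrl.sense()['time_s'],ctrl.sense()['eef_pos'],ctrl.sense()['ee_rot'])
p,d,T=snap('wb0')
for q in ['wide_board_mark','narrow_board_mark','baren_board_mark','knife_board_mark','ink_jar_mid']:
    for r in ctrl.place_of('wrist',q): print(q,round(r['conf'],2),np.round(r['uv']),np.round(w2w('wb0',r['uv'])))
# orthorectified map at z=6: x 360..660, y 20..500, 1px=1mm/1.25
yy,xx=np.mgrid[0:300,0:500]
E
```

```text
2.25 [457.04357123 231.19200148 231.22087515] [-2.05352610e-04  2.22837723e-03  9.99997495e-01  3.46409748e-05]
wide_board_mark 0.94 [386. 245.] [[576. 404.   7.]]
narrow_board_mark 0.81 [297. 146.] [[445. 283.   9.]]
baren_board_mark 0.94 [179. 250.] [[582. 135.   8.]]
knife_board_mark 0.58 [138. 150.] [[449.  96.   8.]]
ink_jar_mid 0.73 [ 45. 213.] [[506.  10.  63.]]
```

View pics/wb0.png

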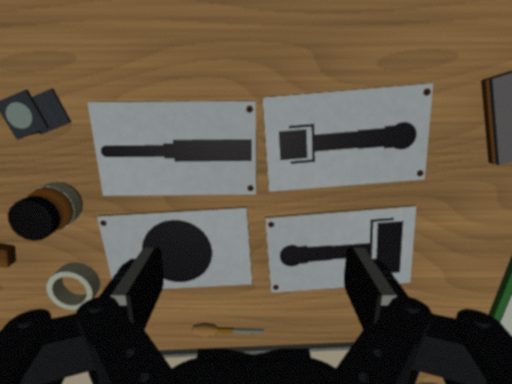

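Call:
send_rows(targets=[{"offset": [3, 0, 0], "spin": 0}, {"offset": [6, 0, 0], "spin": 0}, {"offset": [9, 0, 0], "spin": 0}, {"offset": [9, 0, 0], "spin": 0}, {"offset": [9, 0, 0], "spin": 0}, {"offset": [9, 0, 0], "spin": 0}])

```text
time_s: 3.05
eef_pos: [546.9, 231.1, 231.1]
ee_rot: [-0.0, 0.002, 1.0, -0.0]
force: [1.0, 0.3, -0.2]
grip_width: 1.0
grip_force: 0.0
```

```bash
cat > boards.py <<'E'
from h import *
def fit(f,seeds):
    D=np.load(f+'.npz');p=D['p'];hsv=cv2.cvtColor(p,cv2.COLOR_RGB2HSV)
    white=((hsv[:,:,1]<60)&(hsv[:,:,2]>120)).astype(np.uint8)
    n,lab,st,ce=cv2.connectedComponentsWithStats(white)
    for k,c in seeds.items():
        D_=np.linalg.norm(ce-np.array(c),axis=1)+1e4*(st[:,4]<3000); i=np.argmin(D_)
        m=(lab==i).astype(np.uint8)
        cs,_=cv2.findContours(m,cv2.RETR_EXTERNAL,cv2.CHAIN_APPROX_NONE); big=max(cs,key=cv2.contourArea)[:,0,:]
        W=w2w(f,big.astype(float),6)[:,:2]
        r=cv2.minAreaRect(W.astype(np.float32)); box=cv2.boxPoints(r)
        e0,e1=box[1]-box[0],box[2]-box[1]; e=e0 if np.linalg.norm(e0)>np.linalg.norm(e1) else e1
        a=np.degrees(np.arctan2(e[1],e[0]))%180
        full=np.zeros_like(m);cv2.drawContours(full,[big[:,None,:]],-1,1,-1)
        full=cv2.erode(full,np.ones((7,7)))
        dark=(full>0)&(hsv[:,:,2]<90)
        n2,l2,s2,_=cv2.connectedComponentsWithStats(dark.astype(np.uint8)); j=1+np.argmax(s2[1:,4])
        v,u=np.nonzero(l2==j); P=w2w(f,np.c_[u,v].astype(float),6)[:,:2]
        rd=cv2.minAreaRect(P.astype(np.float32)); q=P.mean(0); w,V=np.linalg.eigh(np.cov((P-q).T)); ad=np.degrees(np.arctan2(V[1,1],V[0,1]))%180
        ax=V[:,1]; t=(P-q)@ax
        print(k,'board c',np.round(r[0],1),np.round(r[1],1),'ang',round(a,1),'| sil c',np.round(rd[0],1),np.round(rd[1],1),'pca',round(ad,1),'mean',np.round(q,1))
E
python3 - <<'E'
from boards import *
p,d,T=snap('wb1')
fit('wb0',dict(knife=(175,148),narrow=(348,138)))
from h import ctrl
def pix(f,X):
    D=np.load(f+'.npz');fx,fy,cx,cy=D['K'];q=np.linalg.inv(D['T'])@np.r_[X,1];return (q[0]/q[2]*fx+cx,q[1]/q[2]*fy+cy)
fit('wb1',{k:pix('wb1',X) for k,X in dict(knife=(450,130,6),narrow=(450,250,6),baren=(570,135,6),wide=(575,370,6)).items()})
E
```

```text
knife board c [450.2 139.3] [189.5 112.1] ang 89.9 | sil c [450.1 140.1] [176.2  23.9] pca 90.2 mean [450.4 154. ]
narrow board c [439.  340.9] [112.2 190.5] ang 94.4 | sil c [438.2 347.8] [ 44.1 145.7] pca 94.4 mean [437.4 360.6]
knife board c [450.2 139.5] [112.2 189.6] ang 90.0 | sil c [450.3 140.3] [ 25.1 177. ] pca 90.3 mean [449.9 154.4]
narrow board c [439. 341.] [112.3 190.4] ang 94.5 | sil c [438.2 348.2] [ 44.3 146.3] pca 94.3 mean [437.  360.9]
baren board c [584.7 131.3] [112.1 190.2] ang 93.3 | sil c [584.7 130.9] [90.9 89.9] pca 79.9 mean [583.7 130.9]
wide board c [585.6 345.3] [112.2 190.5] ang 94.7 | sil c [586.4 339.3] [ 85.6 145.4] pca 94.9 mean [586.9 329.7]
```

View pics/wb1.png

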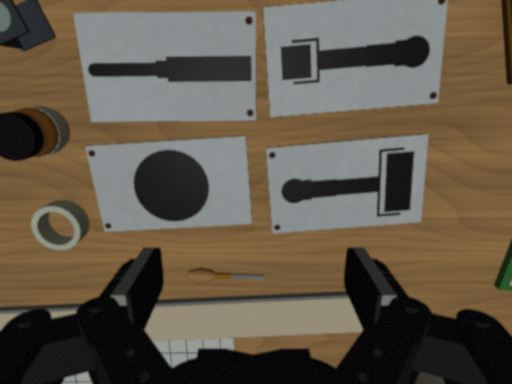

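Call:
send_rows(targets=[{"offset": [0, -4, 0], "spin": 0}, {"offset": [0, -8, 0], "spin": 0}, {"offset": [0, -12, 0], "spin": 0}, {"offset": [0, -16, 0], "spin": 0}, {"offset": [0, -20, 0], "spin": 0}, {"offset": [0, -24, 0], "spin": 0}, {"offset": [0, -28, 0], "spin": 0}, {"offset": [0, -32, 0], "spin": 0}])

```text
time_s: 3.77
eef_pos: [546.6, -90.4, 232.1]
ee_rot: [0.0, 0.002, 1.0, -0.0]
force: [0.6, 0.1, 0.3]
grip_width: 1.0
grip_force: 0.0
```

Call:
send_rows(targets=[{"offset": [0, -4, 0], "spin": 0}, {"offset": [0, -8, 0], "spin": 0}, {"offset": [0, -12, 0], "spin": 0}, {"offset": [0, -16, 0], "spin": 0}, {"offset": [0, -17, 0], "spin": 0}, {"offset": [0, -17, 0], "spin": 0}, {"offset": [0, -17, 0], "spin": 0}])

```text
time_s: 4.35
eef_pos: [547.3, -258.3, 231.5]
ee_rot: [0.0, 0.002, 1.0, 0.0]
force: [0.1, -0.2, 1.2]
grip_width: 0.999
grip_force: 0.0
```

```bash
python3 - <<'E'
from h import *
s=ctrl.sense();print(s['joints'])
p,d,T=snap('wt0')
for q in ['wide_brayer_mid','narrow_brayer_mid','baren_mid','ink_knife_mid','ink_jar_mid']:
    for r in ctrl.place_of('wrist',q): print(q,round(r['conf'],2),np.round(r['uv']),np.round(w2w('wt0',r['uv'])))
E
```

```text
[-6.34401379e-01  4.92650973e-01  1.23652120e+00  3.84123564e-04
  1.41265337e+00 -2.20040399e+00]
wide_brayer_mid 0.67 [169.  73.] [[ 456. -344.   29.]]
wide_brayer_mid 0.28 [481. 134.] [[515. -32.  62.]]
narrow_brayer_mid 0.59 [160. 195.] [[ 589. -365.   28.]]
narrow_brayer_mid 0.4 [480. 134.] [[515. -31.  59.]]
baren_mid 0.59 [364.  69.] [[ 453. -147.   38.]]
ink_knife_mid 0.61 [346. 180.] [[ 575. -149.   18.]]
ink_jar_mid 0.88 [481. 134.] [[514. -32.  62.]]
```

View pics/wt0.png

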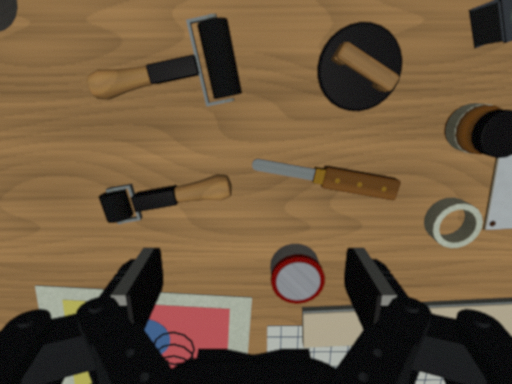

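```bash
cat > tools.py <<'E'
from h import *
def cloud(f):
    v,u=np.mgrid[0:384,0:512]; uv=np.c_[u.ravel(),v.ravel()].astype(float)
    W=w2w(f,uv); W[np.load(f+'.npz')['d'].ravel()<=0]=-999; return W
def near(W,c,r,zlo=4,zhi=70): return W[(np.hypot(W[:,0]-c[0],W[:,1]-c[1])<r)&(W[:,2]>zlo)&(W[:,2]<zhi)]
def brayer(P):
    q=P[:,:2].mean(0); ax=np.linalg.eigh(np.cov((P[:,:2]-q).T))[1][:,1]
    # roller side = wider spread
    for it in range(4):
        t=(P[:,:2]-q)@ax; n=np.array([-ax[1],ax[0]]); y=(P[:,:2]-q)@n
        lo,hi=np.percentile(t,[.3,99.7])
        if np.ptp(y[t>hi-45])<np.ptp(y[t<lo+45]): ax=-ax; continue
        # midline from handle+neck, bins
        b=np.arange(lo+12,hi-62,5); m=[(x,(np.percentile(y[abs(t-x)<2.5],3)+np.percentile(y[abs(t-x)<2.5],97))/2) for x in b if (abs(t-x)<2.5).sum()>4]
        m=np.array(m); k,c=np.polyfit(m[:,0],m[:,1],1); q=q+n*c; ax=ax+k*n; ax/=np.linalg.norm(ax)
    t=(P[:,:2]-q)@ax; y=(P[:,:2]-q)@np.array([-ax[1],ax[0]]); lo,hi=np.percentile(t,[.3,99.7])
    top=t>hi-40; zr=P[top&(P[:,2]>26)]; tr=(zr[:,:2]-q)@ax
    print('len',round(hi-lo,1),'roller y',np.round(np.percentile(y[top],[1,99]),1),'zmax',round(np.percentile(P[:,2],99),1),'from handle end',np.round(q+ax*(lo+85),1),'from tip',np.round(q+ax*(hi-74),1),'roller mean t-lo',round(tr.mean()-lo,1),'head deg',round(np.degrees(np.arctan2(ax[1],ax[0])),1))
E
python3 - <<'E'
from tools import *
W=cloud('wt0'); B=near(W,(520,-250),250,-30,3); print('bench z',np.median(B[:,2]),B[:,2].std())
print('wide');brayer(near(W,(456,-340),110))
print('narrow');brayer(near(W,(589,-355),95))
P=near(W,(453,-147),70); lo=P[P[:,2]<16]; bar=P[P[:,2]>30]
print('baren',cv2.minEnclosingCircle(lo[:,:2].astype(np.float32)),P[:,:2].mean(0)); r=cv2.minAreaRect(bar[:,:2].astype(np.float32)); print(r,cv2.boxPoints(r).round(),np.percentile(bar[:,2],[50,99]))
P=near(W,(575,-165),120,4,30); P=P[(P[:,0]<620)]
h=P[P[:,2]>13]; 
for nm,s in (('knife',P),('handle',h)):
    r=cv2.minAreaRect(s[:,:2].astype(np.float32)); q=s[:,:2].mean(0); a=np.linalg.eigh(np.cov((s[:,:2]-q).T))[1][:,1]; print(nm,np.round(r[0],1),np.round(r[1],1),'pca',np.degrees(np.arctan2(a[1],a[0])),q,np.percentile(s[:,2],[50,99]))
# sanity: jar
J=near(W,(505,-15),45,55,75);print('jar cap',J[:,:2].mean(0),np.median(J[:,2]))
E
```

```text
bench z 0.39433968014361653 0.7998081638426349
wide
len 154.4 roller y [-41.5  42.6] zmax 33.0 from handle end [ 452.5 -344.6] from tip [ 453.4 -349.1] roller mean t-lo 139.0 head deg 100.8
narrow
len 154.8 roller y [-22.4  22.2] zmax 32.5 from handle end [ 594.4 -368.5] from tip [ 593.6 -364.4] roller mean t-lo 138.4 head deg -79.2
baren ((450.2320861816406, -141.3981475830078), 46.14447784423828) [ 449.46716028 -144.65725894]
((450.4111633300781, -141.89109802246094), (67.90362548828125, 18.19438362121582), 60.07335662841797) [[ 426. -167.]
 [ 441. -176.]
 [ 475. -117.]
 [ 459. -108.]] [38.13205918 40.29313139]
knife [ 524.7 -181.4] [201.5 140.4] pca 178.67163636097686 [ 531.28585001 -155.28204507] [11.40223723 20.09727303]
handle [ 524.9 -181.5] [201.5 139.9] pca 80.6306205497028 [ 575.39526446 -135.98407846] [18.25030725 23.09104805]
jar cap [515.09965916 -17.99236796] 62.516543138118436
```

Call:
send_rows(targets=[{"offset": [-2, -2, -1.5], "spin": -0.12}, {"offset": [-4, -4, -3], "spin": -0.24}, {"offset": [-6, -6, -4.5], "spin": -0.36}, {"offset": [-8, -8, -6], "spin": -0.48}, {"offset": [-9.4, -8.9, -7.5], "spin": -0.6}, {"offset": [-9.4, -8.9, -9], "spin": -0.72}, {"offset": [-9.4, -8.9, -9], "spin": -0.84}, {"offset": [-9.4, -8.9, -9], "spin": -0.96}])

```text
time_s: 5.32
eef_pos: [453.2, -347.7, 140.5]
ee_rot: [-0.001, 0.467, 0.884, 0.0]
force: [-0.5, -0.2, 0.1]
grip_width: 1.003
grip_force: 0.0
```

Call:
send_rows(targets=[{"offset": [0, 0, 0], "spin": -0.12}, {"offset": [0, 0, 0], "spin": -0.24}, {"offset": [0, 0, 0], "spin": -0.36}, {"offset": [0, 0, 0], "spin": -0.42}, {"offset": [0, 0, 0], "spin": -0.42}, {"offset": [0, 0, 0], "spin": -0.42}])

```text
time_s: 5.82
eef_pos: [453.8, -347.8, 141.4]
ee_rot: [0.0, 0.637, 0.771, -0.0]
force: [0.6, -0.3, 1.3]
grip_width: 0.999
grip_force: 0.0
```

```bash
python3 - <<'E'
from tools import *
p,d,T=snap('wt1')
W=cloud('wt1'); s=ctrl.sense(); print(s['eef_pos'],s['joints'])
B=near(W,(453,-347),110); brayer(B[B[:,2]<40])
W=cloud('wt0'); D=np.load('wt0.npz')
W=W.reshape(384,512,3)
m=W[155:205,248:402].reshape(-1,3); h=m[(m[:,2]>13)&(m[:,2]<25)]; a=m[(m[:,2]>5)&(m[:,2]<25)]
for s in (h,a):
    r=cv2.minAreaRect(s[:,:2].astype(np.float32)); q=s[:,:2].mean(0); v=np.linalg.eigh(np.cov((s[:,:2]-q).T))[1][:,1]; print('knife',np.round(r[0],1),np.round(r[1],1),np.degrees(np.arctan2(v[1],v[0])),q,len(s))
E
```

```text
[ 453.68904887 -347.90184377  141.34847832] [-8.59023835e-01  4.95852120e-01  1.47487815e+00 -2.42458985e-05
  1.17084318e+00 -1.04765376e+00]
len 153.5 roller y [-41.7  42.2] zmax 32.9 from handle end [ 452.6 -344.1] from tip [ 453.6 -349.5] roller mean t-lo 138.5 head deg 100.7
knife [ 578.9 -135.4] [102.5  26.5] 79.54023596220588 [ 577.99344985 -134.87527292] 1778
knife [ 572.1 -172.1] [177.2  26.6] 79.97176666135898 [ 573.06640838 -159.40060397] 2637
```

View pics/wt1.png

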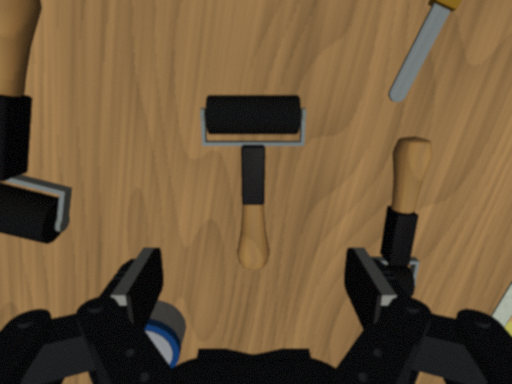

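Call:
send_rows(targets=[{"offset": [0, 0.1, -3], "spin": 0}, {"offset": [0, 0.1, -6], "spin": 0}, {"offset": [0, 0.1, -9], "spin": 0}, {"offset": [0, 0.1, -11], "spin": 0}, {"offset": [0, 0.1, -12.5], "spin": 0}, {"offset": [0, 0.1, -13.4], "spin": 0}, {"offset": [0, 0.1, -13.8], "spin": 0}, {"offset": [0, 0.1, -13.8], "spin": 0}])

```text
time_s: 6.53
eef_pos: [453.6, -347.1, 3.0]
ee_rot: [-0.0, 0.638, 0.77, 0.0]
force: [0.2, -0.4, -0.5]
grip_width: 0.998
grip_force: 0.0
```

Call:
send_rows(targets=[{"offset": [0, 0, 0], "spin": 0}, {"offset": [0, 0, 0], "spin": 0}, {"offset": [0, 0, 0], "spin": 0}, {"offset": [0, 0, 0], "spin": 0}, {"offset": [0, 0, 0], "spin": 0}, {"offset": [0, 0, 0], "spin": 0}, {"offset": [0, 0, 0], "spin": 0}, {"offset": [0, 0, 0], "spin": 0}], grip=0, squeeze=40)

```text
time_s: 7.2
eef_pos: [453.7, -347.4, 3.7]
ee_rot: [0.0, 0.638, 0.77, -0.0]
force: [-0.8, 0.5, 5.7]
grip_width: 0.229
grip_force: 41.7
```

Call:
send_rows(targets=[{"offset": [0, 0, 1], "spin": 0}, {"offset": [0, 0, 3], "spin": 0}, {"offset": [0, 0, 6], "spin": 0}, {"offset": [0, 0, 9], "spin": 0}, {"offset": [0.2, 1, 12], "spin": 0}, {"offset": [0.5, 3, 14.5], "spin": 0}, {"offset": [1, 6, 16.5], "spin": 0}, {"offset": [1.7, 9.5, 17], "spin": 0}])

```text
time_s: 7.87
eef_pos: [471.1, -252.6, 176.9]
ee_rot: [0.003, 0.639, 0.769, -0.0]
force: [0.5, -0.1, -1.8]
grip_width: 0.229
grip_force: 41.0
```

Call:
send_rows(targets=[{"offset": [0.7, 4, 0], "spin": 0}, {"offset": [1.4, 8, 0], "spin": -0.02}, {"offset": [2.1, 12, 0], "spin": -0.04}, {"offset": [2.8, 16, 0], "spin": -0.06}, {"offset": [3.5, 20, 0], "spin": -0.08}, {"offset": [4.2, 24, 0], "spin": -0.1}, {"offset": [4.9, 28, 0], "spin": -0.106}, {"offset": [5.6, 32, 0], "spin": -0.106}])

```text
time_s: 8.53
eef_pos: [526.2, 69.9, 173.6]
ee_rot: [-0.0, 0.678, 0.735, -0.0]
force: [0.5, -0.5, -2.2]
grip_width: 0.227
grip_force: 40.9
```

Call:
send_rows(targets=[{"offset": [0.7, 4, 0], "spin": 0}, {"offset": [1.4, 8, 0], "spin": 0}, {"offset": [2.1, 12, 0], "spin": 0}, {"offset": [2.8, 16, 0], "spin": 0}, {"offset": [3.5, 20, 0], "spin": 0}, {"offset": [4.2, 24, 0], "spin": 0}, {"offset": [4.9, 27, 0], "spin": 0}, {"offset": [5.5, 28, 0], "spin": 0}])

```text
time_s: 9.2
eef_pos: [580.4, 352.1, 172.9]
ee_rot: [-0.001, 0.677, 0.736, -0.0]
force: [-0.6, -1.4, -1.2]
grip_width: 0.225
grip_force: 40.9
```

Call:
send_rows(targets=[{"offset": [0.45, -0.1, -3.5], "spin": 0}, {"offset": [0.45, -0.1, -7], "spin": 0}, {"offset": [0.45, -0.1, -10.5], "spin": 0}, {"offset": [0.45, -0.1, -13], "spin": 0}, {"offset": [0.45, -0.1, -14.3], "spin": 0}, {"offset": [0.45, -0.1, -14.8], "spin": 0}, {"offset": [0.45, -0.1, -14.8], "spin": 0}, {"offset": [0.45, -0.1, -14.8], "spin": 0}])

```text
time_s: 9.87
eef_pos: [586.9, 347.1, 27.2]
ee_rot: [0.001, 0.678, 0.735, 0.001]
force: [0.5, 0.5, -0.8]
grip_width: 0.228
grip_force: 40.8
```

Call:
send_rows(targets=[{"offset": [-0.17, 0.32, -0.4], "spin": 0}, {"offset": [-0.17, 0.32, -0.8], "spin": 0}, {"offset": [-0.17, 0.32, -1.1], "spin": 0}, {"offset": [-0.17, 0.32, -1.4], "spin": 0}, {"offset": [-0.17, 0.32, -1.6], "spin": 0}, {"offset": [-0.17, 0.32, -1.7], "spin": 0}, {"offset": [-0.17, 0.32, -1.7], "spin": 0}])

```text
time_s: 10.45
eef_pos: [584.5, 350.0, 9.7]
ee_rot: [0.0, 0.678, 0.735, 0.0]
force: [-5.1, -2.9, 7.8]
grip_width: 0.226
grip_force: 42.3
```

Call:
send_rows(targets=[{"offset": [0, 0, 0], "spin": 0}, {"offset": [0, 0, 0], "spin": 0}, {"offset": [0, 0, 0], "spin": 0}, {"offset": [0, 0, 0], "spin": 0}, {"offset": [0, 0, 0], "spin": 0}], grip=0.6)

```text
time_s: 10.87
eef_pos: [584.4, 350.0, 8.2]
ee_rot: [-0.0, 0.678, 0.735, -0.0]
force: [1.2, -0.3, 0.1]
grip_width: 0.597
grip_force: 0.0
```

Call:
send_rows(targets=[{"offset": [0, 0, 2], "spin": 0}, {"offset": [0, 0, 5], "spin": 0}, {"offset": [0, 0, 8], "spin": 0}, {"offset": [0, 0, 11], "spin": 0}, {"offset": [0, 0, 14], "spin": 0}, {"offset": [0, 0, 16], "spin": 0}, {"offset": [0, 0, 16], "spin": 0}, {"offset": [0, 0, 16], "spin": 0}], grip=1)

```text
time_s: 11.53
eef_pos: [584.6, 350.1, 169.1]
ee_rot: [0.0, 0.678, 0.735, 0.001]
force: [-1.1, 0.2, -0.7]
grip_width: 1.001
grip_force: 0.0
```

```bash
python3 - <<'E'
from tools import *
p,d,T=snap('pw'); W=cloud('pw'); print(ctrl.sense()['eef_pos'])
brayer(near(W,(585,345),105,11,45))
E
```

```text
[584.12016811 349.89697777 167.54627768]
len 153.5 roller y [-42.2  41.8] zmax 39.1 from handle end [584.  353.4] from tip [584.4 347.9] roller mean t-lo 136.7 head deg 94.8
```

View pics/pw.png

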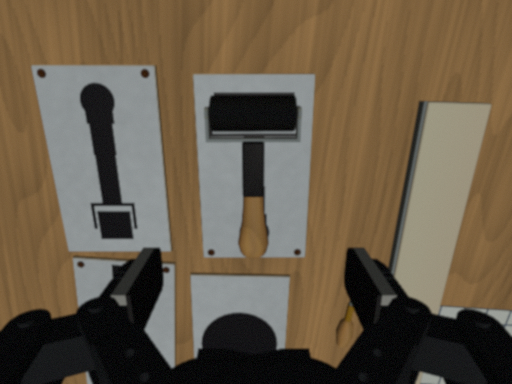

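Call:
send_rows(targets=[{"offset": [0, -4, 0], "spin": 0.02}, {"offset": [0, -8, 0], "spin": 0.04}, {"offset": [0, -12, 0], "spin": 0.06}, {"offset": [0, -16, 0], "spin": 0.08}, {"offset": [0, -20, 0], "spin": 0.1}, {"offset": [0, -24, 0], "spin": 0.106}, {"offset": [0, -28, 0], "spin": 0.106}, {"offset": [0, -32, 0], "spin": 0.106}])

```text
time_s: 12.25
eef_pos: [583.3, 28.2, 166.7]
ee_rot: [-0.001, 0.638, 0.77, -0.001]
force: [1.8, 0.6, -0.0]
grip_width: 1.001
grip_force: 0.0
```

Call:
send_rows(targets=[{"offset": [0, -4, 0], "spin": 0}, {"offset": [0, -8, 0], "spin": 0}, {"offset": [0, -12, 0], "spin": 0}, {"offset": [0, -16, 0], "spin": 0}, {"offset": [0, -20, 0], "spin": 0}, {"offset": [0, -24, 0], "spin": 0}, {"offset": [0.5, -28, 0], "spin": 0}, {"offset": [1, -31, 0], "spin": 0}])

```text
time_s: 12.92
eef_pos: [593.3, -282.9, 166.4]
ee_rot: [-0.001, 0.639, 0.769, -0.0]
force: [1.0, -0.1, -0.0]
grip_width: 0.996
grip_force: 0.0
```

Call:
send_rows(targets=[{"offset": [0, -4, 0], "spin": 0}, {"offset": [0, -8, 0], "spin": 0}, {"offset": [0, -8.6, -2], "spin": 0}, {"offset": [0, -8.6, -4], "spin": 0}, {"offset": [0, -8.6, -4], "spin": 0}, {"offset": [0, -8.6, -4], "spin": 0}])

```text
time_s: 13.42
eef_pos: [593.7, -365.3, 126.3]
ee_rot: [-0.002, 0.638, 0.77, 0.0]
force: [0.0, -0.5, 1.2]
grip_width: 1.0
grip_force: 0.0
```

```bash
python3 - <<'E'
from tools import *
p,d,T=snap('wn'); W=cloud('wn'); s=ctrl.sense();print(s['eef_pos'],s['ee_rot'])
brayer(near(W,(592,-362),92,4,40))
E
```

```text
[ 594.40906186 -365.51590495  128.13416239] [-5.32849359e-04  6.38181815e-01  7.69885501e-01  4.73978393e-05]
len 152.6 roller y [-21.8  22. ] zmax 32.6 from handle end [ 595.7 -368.8] from tip [ 594.6 -362.5] roller mean t-lo 136.6 head deg -79.9
```

Call:
send_rows(targets=[{"offset": [0.1, 0, -3], "spin": 0}, {"offset": [0.1, 0, -6], "spin": 0}, {"offset": [0.1, 0, -9], "spin": 0}, {"offset": [0.1, 0, -11], "spin": 0}, {"offset": [0.1, 0, -12], "spin": 0}, {"offset": [0.1, 0, -12.4], "spin": 0}, {"offset": [0.1, 0, -12.4], "spin": 0}])

```text
time_s: 14.05
eef_pos: [595.8, -366.0, 5.1]
ee_rot: [0.0, 0.638, 0.77, -0.0]
force: [-0.2, -0.6, 0.1]
grip_width: 0.999
grip_force: 0.0
```

Call:
send_rows(targets=[{"offset": [0, 0, 0], "spin": 0}, {"offset": [0, 0, 0], "spin": 0}, {"offset": [0, 0, 0], "spin": 0}, {"offset": [0, 0, 0], "spin": 0}, {"offset": [0, 0, 0], "spin": 0}, {"offset": [0, 0, 0], "spin": 0}, {"offset": [0, 0, 0], "spin": 0}, {"offset": [0, 0, 0], "spin": 0}], grip=0, squeeze=40)

```text
time_s: 14.72
eef_pos: [595.5, -366.2, 4.8]
ee_rot: [0.0, 0.638, 0.77, -0.0]
force: [-1.0, 1.0, 4.2]
grip_width: 0.222
grip_force: 41.7
```

Call:
send_rows(targets=[{"offset": [0, 0, 1], "spin": 0}, {"offset": [0, 0, 3], "spin": 0}, {"offset": [0, 0, 6], "spin": 0}, {"offset": [0, 0, 9], "spin": 0}, {"offset": [-0.2, 1, 12], "spin": 0}, {"offset": [-0.5, 3, 14.5], "spin": 0}, {"offset": [-1.2, 6, 16.5], "spin": 0}, {"offset": [-2, 9.5, 17], "spin": 0}])

```text
time_s: 15.38
eef_pos: [575.8, -271.5, 178.2]
ee_rot: [0.003, 0.639, 0.769, 0.0]
force: [1.0, -0.7, -0.3]
grip_width: 0.223
grip_force: 41.1
```

Call:
send_rows(targets=[{"offset": [-0.9, 4, 0], "spin": 0}, {"offset": [-1.8, 8, 0], "spin": -0.02}, {"offset": [-2.7, 12, 0], "spin": -0.04}, {"offset": [-3.6, 16, 0], "spin": -0.06}, {"offset": [-4.5, 20, 0], "spin": -0.08}, {"offset": [-5.4, 24, 0], "spin": -0.1}, {"offset": [-6.3, 28, 0], "spin": -0.108}, {"offset": [-7.2, 32, 0], "spin": -0.108}])

```text
time_s: 16.05
eef_pos: [502.4, 50.8, 174.8]
ee_rot: [0.0, 0.679, 0.734, 0.0]
force: [0.8, -0.0, -0.9]
grip_width: 0.228
grip_force: 41.1
```

Call:
send_rows(targets=[{"offset": [-0.9, 4, 0], "spin": 0}, {"offset": [-1.8, 8, 0], "spin": 0}, {"offset": [-2.7, 12, 0], "spin": 0}, {"offset": [-3.6, 16, 0], "spin": 0}, {"offset": [-4.5, 20, 0], "spin": 0}, {"offset": [-5.4, 24, 0], "spin": 0}, {"offset": [-6.2, 27, 0], "spin": 0}, {"offset": [-6.4, 28.7, 0], "spin": 0}])

```text
time_s: 16.72
eef_pos: [437.6, 339.1, 174.7]
ee_rot: [-0.0, 0.678, 0.735, 0.0]
force: [-0.8, 0.1, -0.8]
grip_width: 0.225
grip_force: 41.1
```

Call:
send_rows(targets=[{"offset": [0, 0, -3.5], "spin": 0}, {"offset": [0, 0, -7], "spin": 0}, {"offset": [0, 0, -10.5], "spin": 0}, {"offset": [0, 0, -13], "spin": 0}, {"offset": [0, 0, -14.3], "spin": 0}, {"offset": [0, 0, -14.6], "spin": 0}, {"offset": [0, 0, -14.6], "spin": 0}, {"offset": [0, 0, -14.6], "spin": 0}])

```text
time_s: 17.38
eef_pos: [440.0, 336.3, 29.5]
ee_rot: [0.0, 0.679, 0.734, 0.001]
force: [0.2, -0.3, -0.0]
grip_width: 0.226
grip_force: 41.1
```

Call:
send_rows(targets=[{"offset": [-0.05, -0.05, -0.4], "spin": 0}, {"offset": [-0.05, -0.05, -0.8], "spin": 0}, {"offset": [-0.05, -0.05, -1.2], "spin": 0}, {"offset": [-0.05, -0.05, -1.5], "spin": 0}, {"offset": [-0.05, -0.05, -1.7], "spin": 0}, {"offset": [-0.05, -0.05, -1.85], "spin": 0}, {"offset": [-0.05, -0.05, -1.85], "spin": 0}])

```text
time_s: 17.97
eef_pos: [438.8, 335.5, 10.7]
ee_rot: [0.0, 0.679, 0.734, -0.0]
force: [-5.0, -2.2, 10.3]
grip_width: 0.225
grip_force: 42.7
```

Call:
send_rows(targets=[{"offset": [0, 0, 0], "spin": 0}, {"offset": [0, 0, 0], "spin": 0}, {"offset": [0, 0, 0], "spin": 0}, {"offset": [0, 0, 0], "spin": 0}, {"offset": [0, 0, 0], "spin": 0}], grip=0.6)

```text
time_s: 18.38
eef_pos: [438.9, 335.5, 9.7]
ee_rot: [-0.0, 0.679, 0.734, -0.0]
force: [0.3, 0.9, 0.4]
grip_width: 0.599
grip_force: 0.0
```

Call:
send_rows(targets=[{"offset": [0, 0, 2], "spin": 0}, {"offset": [0, 0, 5], "spin": 0}, {"offset": [0, 0, 8], "spin": 0}, {"offset": [0, 0, 11], "spin": 0}, {"offset": [0, 0, 14], "spin": 0}, {"offset": [0, 0, 16], "spin": 0}, {"offset": [0, 0, 16], "spin": 0}, {"offset": [0, 0, 16], "spin": 0}], grip=1)

```text
time_s: 19.05
eef_pos: [439.1, 335.6, 170.4]
ee_rot: [0.0, 0.679, 0.734, 0.001]
force: [-0.8, 0.5, -0.4]
grip_width: 1.001
grip_force: 0.0
```

```bash
python3 - <<'E'
from tools import *
p,d,T=snap('pn'); W=cloud('pn'); s=ctrl.sense(); print(s['eef_pos'],s['ee_rot'])
brayer(near(W,(439,338),95,11,45))
E
```

```text
[438.6095094  335.36227888 169.16857681] [-1.32160979e-04  6.79002623e-01  7.34135750e-01 -3.46927765e-04]
len 154.4 roller y [-22.   21.8] zmax 38.5 from handle end [438.9 333.1] from tip [438.6 337.7] roller mean t-lo 134.8 head deg -85.6
```

Call:
send_rows(targets=[{"offset": [0.1, -4, 0], "spin": -0.08}, {"offset": [0.2, -8, 0], "spin": -0.16}, {"offset": [0.3, -12, 0], "spin": -0.24}, {"offset": [0.4, -16, 0], "spin": -0.32}, {"offset": [0.5, -20, 0], "spin": -0.4}, {"offset": [0.6, -24, 0], "spin": -0.48}, {"offset": [0.7, -28, 0], "spin": -0.56}, {"offset": [0.8, -32, 0], "spin": -0.602}])

```text
time_s: 19.77
eef_pos: [445.8, 13.8, 168.6]
ee_rot: [-0.001, 0.867, 0.498, -0.001]
force: [0.5, -0.1, -0.0]
grip_width: 0.997
grip_force: 0.0
```

Call:
send_rows(targets=[{"offset": [0.1, -4, 0], "spin": 0}, {"offset": [0.2, -8, 0], "spin": 0}, {"offset": [0.3, -12, 0], "spin": 0}, {"offset": [0.35, -15, -2], "spin": 0}, {"offset": [0.35, -15.7, -4], "spin": 0}, {"offset": [0.35, -15.7, -4], "spin": 0}, {"offset": [0.35, -15.7, -4], "spin": 0}])

```text
time_s: 20.35
eef_pos: [449.5, -140.9, 128.6]
ee_rot: [-0.002, 0.866, 0.499, -0.001]
force: [0.4, -0.3, 0.2]
grip_width: 0.997
grip_force: 0.0
```

```bash
cat >> tools.py <<'E'
def baren(W,c,z0=0):
    P=near(W,c,62,z0+5,z0+45); lo=P[P[:,2]<z0+16]; bar=P[P[:,2]>z0+31]
    ci=cv2.minEnclosingCircle(lo[:,:2].astype(np.float32)); r=cv2.minAreaRect(bar[:,:2].astype(np.float32)); b=cv2.boxPoints(r)
    e=max((b[1]-b[0],b[2]-b[1]),key=np.linalg.norm)
    print('disc',np.round(ci[0],1),round(ci[1],1),'bar',np.round(r[0],1),np.round(r[1],1),'ang',round(np.degrees(np.arctan2(e[1],e[0]))%180,1),'z',np.median(bar[:,2]))
E
python3 - <<'E'
from tools import *
p,d,T=snap('wbar'); W=cloud('wbar'); s=ctrl.sense();print(s['eef_pos'],s['ee_rot'])
baren(W,(450,-142))
E
```

```text
[ 450.14023631 -140.72011013  129.65380899] [-7.66342948e-04  8.66041192e-01  4.99971964e-01 -3.18823241e-04]
disc [ 450.9 -141.6] 46.0 bar [ 451.8 -141.1] [66.8 17.7] ang 59.5 z 38.06967422884891
```

Call:
send_rows(targets=[{"offset": [0.1, -0.05, -3], "spin": 0}, {"offset": [0.1, -0.05, -6], "spin": 0}, {"offset": [0.1, -0.05, -8.5], "spin": 0}, {"offset": [0.1, -0.05, -10.3], "spin": 0}, {"offset": [0.1, -0.05, -11.2], "spin": 0}, {"offset": [0.1, -0.05, -11.4], "spin": 0}, {"offset": [0.1, -0.05, -11.4], "spin": 0}])

```text
time_s: 20.98
eef_pos: [451.9, -141.6, 16.5]
ee_rot: [0.0, 0.866, 0.5, 0.0]
force: [-0.1, -0.6, -0.5]
grip_width: 1.001
grip_force: 0.0
```

Call:
send_rows(targets=[{"offset": [0, 0, 0], "spin": 0}, {"offset": [0, 0, 0], "spin": 0}, {"offset": [0, 0, 0], "spin": 0}, {"offset": [0, 0, 0], "spin": 0}, {"offset": [0, 0, 0], "spin": 0}, {"offset": [0, 0, 0], "spin": 0}, {"offset": [0, 0, 0], "spin": 0}, {"offset": [0, 0, 0], "spin": 0}], grip=0, squeeze=40)

```text
time_s: 21.65
eef_pos: [451.6, -142.1, 16.2]
ee_rot: [0.0, 0.866, 0.5, 0.0]
force: [-0.4, 1.0, 5.3]
grip_width: 0.202
grip_force: 39.9
```

Call:
send_rows(targets=[{"offset": [0, 0, 1], "spin": 0}, {"offset": [0, 0, 3], "spin": 0}, {"offset": [0, 0, 6], "spin": 0}, {"offset": [0, 0, 9], "spin": 0}, {"offset": [0, 0, 12], "spin": 0}, {"offset": [0.5, 1, 14.5], "spin": 0}, {"offset": [1.5, 3, 15], "spin": 0}, {"offset": [3, 6, 15], "spin": 0}])

```text
time_s: 22.32
eef_pos: [481.9, -82.8, 168.4]
ee_rot: [0.002, 0.867, 0.499, 0.001]
force: [1.2, -1.3, -2.1]
grip_width: 0.202
grip_force: 39.5
```

Call:
send_rows(targets=[{"offset": [1.7, 3.5, 0], "spin": 0}, {"offset": [3.4, 7, 0], "spin": 0}, {"offset": [5.1, 10.5, 0], "spin": 0}, {"offset": [6.8, 14, 0], "spin": 0}, {"offset": [8.5, 17.5, 0], "spin": 0}, {"offset": [10.2, 21, 0], "spin": 0}, {"offset": [10.3, 21.3, 0], "spin": 0}, {"offset": [10.3, 21.3, -2], "spin": 0}])

```text
time_s: 22.98
eef_pos: [586.0, 133.3, 148.8]
ee_rot: [0.001, 0.865, 0.501, 0.003]
force: [1.0, 0.2, -0.8]
grip_width: 0.197
grip_force: 39.5
```

Call:
send_rows(targets=[{"offset": [0, 0, -3.5], "spin": 0}, {"offset": [0, 0, -7], "spin": 0}, {"offset": [0, 0, -9.5], "spin": 0}, {"offset": [0, 0, -10.5], "spin": 0}, {"offset": [0, 0, -10.9], "spin": 0}, {"offset": [0, 0, -10.9], "spin": 0}, {"offset": [0, 0, -10.9], "spin": 0}])

```text
time_s: 23.57
eef_pos: [585.3, 131.0, 38.5]
ee_rot: [0.001, 0.866, 0.5, 0.001]
force: [-0.1, 0.1, -1.7]
grip_width: 0.202
grip_force: 39.5
```

Target z about 22.2, so 16.3 mm further.

Call:
send_rows(targets=[{"offset": [0, 0, -0.4], "spin": 0}, {"offset": [0, 0, -0.8], "spin": 0}, {"offset": [0, 0, -1.1], "spin": 0}, {"offset": [0, 0, -1.4], "spin": 0}, {"offset": [0, 0, -1.55], "spin": 0}, {"offset": [0, 0, -1.65], "spin": 0}, {"offset": [0, 0, -1.65], "spin": 0}])

```text
time_s: 24.15
eef_pos: [584.4, 131.0, 22.2]
ee_rot: [0.0, 0.866, 0.5, -0.0]
force: [-8.6, -1.1, 16.7]
grip_width: 0.199
grip_force: 41.8
```

Call:
send_rows(targets=[{"offset": [0, 0, 0.05], "spin": 0}, {"offset": [0, 0, 0.05], "spin": 0}, {"offset": [0, 0, 0.05], "spin": 0}, {"offset": [0, 0, 0.05], "spin": 0}, {"offset": [0, 0, 0.05], "spin": 0}], grip=0.6)

```text
time_s: 24.57
eef_pos: [584.3, 131.0, 20.6]
ee_rot: [-0.0, 0.866, 0.5, -0.0]
force: [0.0, -0.3, -0.4]
grip_width: 0.602
grip_force: 0.0
```

Call:
send_rows(targets=[{"offset": [0, 0, 2], "spin": 0}, {"offset": [0, 0, 5], "spin": 0}, {"offset": [0, 0, 8], "spin": 0}, {"offset": [0, 0, 11], "spin": 0}, {"offset": [0, 0, 14], "spin": 0}, {"offset": [0, 0, 15], "spin": 0}, {"offset": [0, 0, 15], "spin": 0}, {"offset": [0, 0, 15], "spin": 0}], grip=1)

```text
time_s: 25.23
eef_pos: [584.1, 131.0, 170.0]
ee_rot: [-0.0, 0.866, 0.5, -0.0]
force: [0.1, -0.2, -0.5]
grip_width: 1.002
grip_force: 0.0
```

```bash
python3 - <<'E'
from tools import *
p,d,T=snap('pb'); W=cloud('pb'); s=ctrl.sense();print(s['eef_pos'])
baren(W,(585,131),6)
E
```

```text
[583.73807637 130.95781612 169.07356579]
disc [584.1 131.7] 45.8 bar [584.6 132.2] [66.7 17.8] ang 59.4 z 44.05619390361369
```

Call:
send_rows(targets=[{"offset": [-0.1, -4, 0], "spin": 0.06}, {"offset": [-0.2, -8, 0], "spin": 0.12}, {"offset": [-0.3, -12, 0], "spin": 0.18}, {"offset": [-0.4, -16, 0], "spin": 0.24}, {"offset": [-0.5, -20, 0], "spin": 0.3}, {"offset": [-0.6, -24, 0], "spin": 0.346}, {"offset": [-0.7, -27.5, 0], "spin": 0.346}, {"offset": [-0.75, -27.9, -2], "spin": 0.346}])

```text
time_s: 25.95
eef_pos: [577.2, -153.9, 151.6]
ee_rot: [0.002, 0.769, 0.64, 0.0]
force: [0.4, -0.3, 1.0]
grip_width: 0.998
grip_force: 0.0
```

Call:
send_rows(targets=[{"offset": [0, 0, -2], "spin": 0}, {"offset": [0, 0, -2], "spin": 0}, {"offset": [0, 0, -2], "spin": 0}])

```text
time_s: 26.2
eef_pos: [576.0, -147.5, 129.0]
ee_rot: [-0.002, 0.767, 0.641, -0.001]
force: [-0.3, 0.3, -0.3]
grip_width: 1.003
grip_force: 0.0
```

```bash
cat >> tools.py <<'E'
def knife(W,c,z0=0):
    P=near(W,c,135,z0+5,z0+24)
    A=np.c_[P[:,:2]].astype(np.float32)
    # keep cluster connected to c via grid mask
    g=np.zeros((300,300),np.uint8); ij=np.round(A-np.array(c)+150).astype(int); g[ij[:,0],ij[:,1]]=1
    g=cv2.morphologyEx(g,cv2.MORPH_CLOSE,np.ones((5,5))); n,l=cv2.connectedComponents(g); k=l[ij[:,0],ij[:,1]]
    best=np.bincount(k[np.hypot(*(A-np.array(c)).T)<12]).argmax(); P=P[k==best]
    for s in (P,P[P[:,2]>z0+14]):
        r=cv2.minAreaRect(s[:,:2].astype(np.float32)); b=cv2.boxPoints(r); e=max((b[1]-b[0],b[2]-b[1]),key=np.linalg.norm); q=s[:,:2].mean(0); v=np.linalg.eigh(np.cov((s[:,:2]-q).T))[1][:,1]
        print(np.round(r[0],1),np.round(r[1],1),'ang',round(np.degrees(np.arctan2(e[1],e[0]))%180,1),'pca',round(np.degrees(np.arctan2(v[1],v[0]))%180,1),'z',np.median(s[:,2]))
E
python3 - <<'E'
from tools import *
p,d,T=snap('wk'); W=cloud('wk'); s=ctrl.sense();print(s['eef_pos'],s['ee_rot'])
knife(W,(577,-148))
E
```

```text
[ 576.75828507 -147.60644702  130.42136339] [-6.42538495e-04  7.67004660e-01  6.41641143e-01 -2.86355993e-04]
[ 572.8 -172. ] [178.   25.7] ang 79.1 pca 79.3 z 17.928083977505935
[ 579.9 -135. ] [102.8  25.7] ang 79.2 pca 79.3 z 18.221502861828867
```

Call:
send_rows(targets=[{"offset": [0.05, 0, -3], "spin": -0.01}, {"offset": [0.05, 0, -6], "spin": -0.01}, {"offset": [0.05, 0, -9], "spin": -0.01}, {"offset": [0.05, 0, -11], "spin": -0.01}, {"offset": [0.05, 0, -12.2], "spin": -0.01}, {"offset": [0.05, 0, -12.6], "spin": -0.01}, {"offset": [0.05, 0, -12.6], "spin": -0.01}])

```text
time_s: 26.83
eef_pos: [577.7, -147.9, 5.1]
ee_rot: [0.0, 0.77, 0.638, 0.0]
force: [-0.1, -0.2, 0.6]
grip_width: 1.0
grip_force: 0.0
```

Call:
send_rows(targets=[{"offset": [0, 0, -0.1], "spin": 0}, {"offset": [0, 0, -0.1], "spin": 0}, {"offset": [0, 0, -0.1], "spin": 0}, {"offset": [0, 0, -0.1], "spin": 0}, {"offset": [0, 0, -0.1], "spin": 0}, {"offset": [0, 0, -0.1], "spin": 0}, {"offset": [0, 0, -0.1], "spin": 0}, {"offset": [0, 0, -0.1], "spin": 0}], grip=0, squeeze=40)

```text
time_s: 27.5
eef_pos: [577.8, -148.2, 4.5]
ee_rot: [0.001, 0.77, 0.638, 0.0]
force: [-0.9, 0.1, 6.2]
grip_width: 0.292
grip_force: 40.9
```

Call:
send_rows(targets=[{"offset": [0, 0, 1], "spin": 0}, {"offset": [0, 0, 3], "spin": 0}, {"offset": [0, 0, 6], "spin": 0}, {"offset": [0, 0, 9], "spin": 0}, {"offset": [0, 0, 12], "spin": 0}, {"offset": [-0.4, 1, 14.5], "spin": 0}, {"offset": [-1.2, 3, 16], "spin": 0}, {"offset": [-2.4, 6, 16], "spin": 0}])

```text
time_s: 28.17
eef_pos: [554.6, -89.2, 167.6]
ee_rot: [0.003, 0.771, 0.637, 0.002]
force: [1.5, -0.2, -0.2]
grip_width: 0.289
grip_force: 40.1
```

Call:
send_rows(targets=[{"offset": [-1.4, 3.5, 0], "spin": 0.03}, {"offset": [-2.8, 7, 0], "spin": 0.06}, {"offset": [-4.2, 10.5, 0], "spin": 0.09}, {"offset": [-5.6, 14, 0], "spin": 0.12}, {"offset": [-7, 17.5, 0], "spin": 0.15}, {"offset": [-8.4, 21, 0], "spin": 0.18}, {"offset": [-9.8, 24.5, 0], "spin": 0.19}, {"offset": [-10.4, 25.3, 0], "spin": 0.19}])

```text
time_s: 28.83
eef_pos: [447.2, 168.7, 164.2]
ee_rot: [-0.001, 0.705, 0.709, 0.0]
force: [1.3, -0.6, -0.9]
grip_width: 0.287
grip_force: 40.1
```

Call:
send_rows(targets=[{"offset": [0, 0, -3.5], "spin": 0}, {"offset": [0, 0, -7], "spin": 0}, {"offset": [0, 0, -10.5], "spin": 0}, {"offset": [0, 0, -12.8], "spin": 0}, {"offset": [0, 0, -13.6], "spin": 0}, {"offset": [0, 0, -13.6], "spin": 0}, {"offset": [0, 0, -13.6], "spin": 0}])

```text
time_s: 29.42
eef_pos: [450.1, 164.9, 28.8]
ee_rot: [0.0, 0.706, 0.708, 0.0]
force: [0.6, -0.5, 0.1]
grip_width: 0.29
grip_force: 40.0
```

Aim for z ≈ 10.5: down 18.3 mm.

Call:
send_rows(targets=[{"offset": [0, 0, -0.4], "spin": 0}, {"offset": [0, 0, -0.8], "spin": 0}, {"offset": [0, 0, -1.2], "spin": 0}, {"offset": [0, 0, -1.5], "spin": 0}, {"offset": [0, 0, -1.7], "spin": 0}, {"offset": [0, 0, -1.82], "spin": 0}, {"offset": [0, 0, -1.82], "spin": 0}])

```text
time_s: 30.0
eef_pos: [449.4, 165.0, 10.5]
ee_rot: [0.0, 0.706, 0.708, -0.0]
force: [-6.1, -2.0, 13.8]
grip_width: 0.293
grip_force: 41.7
```

Call:
send_rows(targets=[{"offset": [0, 0, 0.05], "spin": 0}, {"offset": [0, 0, 0.05], "spin": 0}, {"offset": [0, 0, 0.05], "spin": 0}, {"offset": [0, 0, 0.05], "spin": 0}, {"offset": [0, 0, 0.05], "spin": 0}], grip=0.6)

```text
time_s: 30.42
eef_pos: [449.4, 165.0, 10.0]
ee_rot: [-0.0, 0.706, 0.708, -0.0]
force: [-0.1, 0.5, 0.1]
grip_width: 0.599
grip_force: 0.0
```

Call:
send_rows(targets=[{"offset": [0, 0, 2], "spin": 0}, {"offset": [0, 0, 5], "spin": 0}, {"offset": [0, 0, 8], "spin": 0}, {"offset": [0, 0, 11], "spin": 0}, {"offset": [0, 0, 14], "spin": 0}, {"offset": [0, 0, 18], "spin": 0}, {"offset": [0, 0, 21], "spin": 0}, {"offset": [0, 0, 22], "spin": 0}], grip=1)

```text
time_s: 31.08
eef_pos: [450.6, 165.2, 234.6]
ee_rot: [0.002, 0.706, 0.708, 0.003]
force: [0.8, 0.8, 0.8]
grip_width: 0.999
grip_force: 0.0
```

Call:
send_rows(targets=[{"offset": [3, 2, 0], "spin": 0.12}, {"offset": [6, 4, 0], "spin": 0.24}, {"offset": [9, 6, 0], "spin": 0.36}, {"offset": [9, 6, 0], "spin": 0.4}, {"offset": [9, 6, 0], "spin": 0.4}, {"offset": [9, 6, 0], "spin": 0.4}])

```text
time_s: 31.58
eef_pos: [538.9, 224.9, 229.2]
ee_rot: [-0.001, 0.552, 0.834, -0.001]
force: [-0.4, -0.2, 0.6]
grip_width: 0.999
grip_force: 0.0
```

```bash
python3 - <<'E'
from tools import *
p,d,T=snap('fin'); W=cloud('fin'); s=ctrl.sense();print(s['time_s'],s['eef_pos'])
knife(W,(450,165),6)
t,_=ctrl.capture('top'); cv2.imwrite('pics/fintop.png',cv2.resize(t[120:290,60:440],None,fx=2.1,fy=2.1)[:,:,::-1])
a=cv2.resize(t[120:290,60:440],(512,229)); cv2.imwrite('pics/finboth.png',np.vstack([p,a])[:,:,::-1][:600])
E
```

```text
31.6333 [538.77992633 224.69662736 229.78578027]
[449.2 141.5] [ 26.4 177.7] ang 90.3 pca 89.8 z 23.718737238744268
[449.  178.7] [ 26.3 102.7] ang 90.4 pca 90.2 z 24.154341158395766
```

View pics/finboth.png

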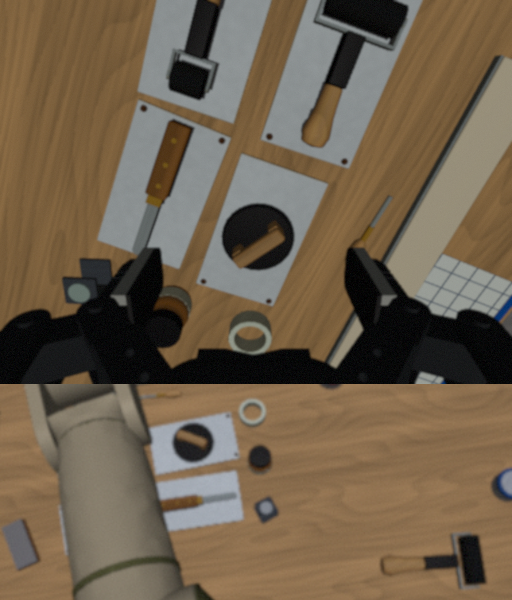

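```bash
python3 -c "
from rig import ctrl
print(ctrl.finish_job())"
```

```text
the job is handed in; nothing more can be done
None
```

All four tools are set down on their own boards, each measured within about 1.5 mm of its target and pointing the right way. The ink jar is still standing where it was, and I handed the job in at about 32 s; the judged result was not shown.

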